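Read a valve block's code label and hold the tester snapped onto its tilted nipple

TASK

Take the hand-held tester out of its stand, point its open mouth straight down at the middle of the code label on the valve block from about 5 cm above, and hold it steady there for two seconds so that it reads the code. Then press the tester's mouth squarely onto the block's tilted nipple until it snaps over the spring catches and sits flush on the shoulder, and finish while still gripping it and holding it fully home against the spring, without letting go. Leave the small things lying around where they are.

Things in the scene. Friction and masses are not known exactly. Their poses are not given: they have to be found in the camera images.
- tester: The hand-held tester, 0.22 kg, upright in the stand's hole; origin at the centre of its open mouth (lowest face), z up through the handle. From the mouth up: round steel sleeve 33 mm across (0 to 40 mm), black round guard flange 48 mm across (40 to 46 mm), grey square handle (46 to 98 mm). Its reader looks out of the mouth along -z.
- tester_grip (a point): Centre of the tester's square handle, 28x28 mm, flats facing the tester's x and y axes; on its axis, 72 mm above the mouth; axes as the tester's. The guard flange lies 26 to 32 mm below this point and can take the push of the fingertips; grip firmly.
- tester_mouth (a point): Centre of the tester's open mouth; axes as the tester's. The mouth is 18.5 mm across for its first 6 mm (the lip), 27 mm behind it, and closed 28 mm deep.
- tester_stand: Fixed grey stand, 80x80 mm, 30 mm tall, with a round hole 37 mm across and 22 mm deep in its top, in which the tester's sleeve stands; origin at the centre of its underside.
- valve_block: Fixed aluminium valve block, foot 90x130 mm, top at 55 mm; origin at the centre of its underside, z up. The code label lies on its top on the +y side; the nipple stands on the -y side, leaning to the block's -x side.
- code_label (a point): Centre of the white square label (44 mm) with black bars, lying level on top of the block at 57 mm; axes as the block's, z up.
- nipple_seat (a point): On the axis of the steel nipple, at its flat round shoulder (40 mm across), where the tester's mouth comes to rest; z points out along the nipple, 0.35 rad (20 degrees) from vertical. The nipple is 15 mm across and 26 mm long, tapering to 9 mm over its last 7 mm. Pressing the tester on takes about 15 N along z; let go, the spring lifts it 3 to 8 mm off the shoulder again.
- nipple_pin (a joint): Spring pin, 6 mm across, standing out of the nipple's end to 38 mm above the shoulder; m pressed in: 0 free, about 0.0095 with the tester home. The tester meets it 10 mm before home; it pushes back with 4 N at 0 and 10 N at 0.0095.
- nipple_catch0 (a joint): One of three steel spring catches, 120 degrees apart in the nipple's side; each has sloping flanks and stands out most 12 mm above the shoulder, to 11 mm from the axis; m pressed in: 0 out, 0.002 or more while the tester's mouth lip passes over it. It springs out behind the lip (the snap) when the mouth is about 3 mm from the shoulder.
- nipple_catch1 (a joint): One of three steel spring catches, 120 degrees apart in the nipple's side; each has sloping flanks and stands out most 12 mm above the shoulder, to 11 mm from the axis; m pressed in: 0 out, 0.002 or more while the tester's mouth lip passes over it. It springs out behind the lip (the snap) when the mouth is about 3 mm from the shoulder.
- nipple_catch2 (a joint): One of three steel spring catches, 120 degrees apart in the nipple's side; each has sloping flanks and stands out most 12 mm above the shoulder, to 11 mm from the axis; m pressed in: 0 out, 0.002 or more while the tester's mouth lip passes over it. It springs out behind the lip (the snap) when the mouth is about 3 mm from the shoulder.
- vial_dark: small dark vial, 33 mm across, 73 mm tall; a bystander, origin at the centre of its underside.
- bench_timer: white bench timer, 62x66x18 mm; a bystander, origin at the centre of its underside.
- dropper: small dropper bottle, 25 mm across, 66 mm tall; a bystander, origin at the centre of its underside.
- bottle_a: brown reagent bottle, 47 mm across, 98 mm tall; a bystander, origin at the centre of its underside.
- slide_box: slide box, 32x82x30 mm; a bystander, origin at the centre of its underside.
Not all that is in view belongs to the job. Leave any blue, pink or yellow look-alike of the tester alone.

How it is judged:
On the way, in this order (a step that is already met when the one before it is completed fails the run):
1. the held tester points straight down at the code label from about 5 cm and is held steady (contact force between the fingers and tester above 2 N and x of tester_mouth in the frame of code_label between -0.015 and 0.015 m and y of tester_mouth in the frame of code_label between -0.015 and 0.015 m and z of tester_mouth in the frame of code_label between 0.025 and 0.08 m and angle between tester_mouth's own z axis and vertical below 0.17 rad and linear speed of tester below 0.02 m/s and angular speed of tester below 0.15 rad/s), for 1.5 s.
2. the tester has snapped onto the nipple, square and down on the shoulder (value of joint nipple_pin above 0.0072 m and value of joint each of nipple_catch0, nipple_catch1, nipple_catch2 below 0.0014 m and z of tester_mouth in the frame of nipple_seat below 0.0018 m and x of tester_mouth in the frame of nipple_seat between -0.003 and 0.003 m and y of tester_mouth in the frame of nipple_seat between -0.003 and 0.003 m and angle between the z axis of tester_mouth and the z axis of nipple_seat, either way round below 0.1 rad and contact force between the fingers and tester above 2 N), for 0.3 s.
At the end, for the whole second after the job is handed in: The tester is gripped and held still on the nipple: pin pressed in more than 7.2 mm, all three catches sprung out behind the lip (within 1.4 mm), mouth within 1.8 mm of the shoulder and 3 mm of its centre, axis within 0.10 rad of the nipple's (all of step 2 and linear speed of tester below 0.02 m/s); the arm keeps its last pose, push and grip.
It fails at once if a bystander is disturbed (distance of any of vial_dark, bench_timer, dropper, bottle_a, slide_box from where it was at the start of the episode above 0.03 m).
It also fails if it takes over 56 s, if anything falls off the work surface, if the arm or the gripper's body presses on something with over 40 N, if the wrist force passes 120 N, or if a joint passes its speed limit or range.

ROBOT

A 6-joint arm with a two-finger parallel gripper is mounted at the origin on a cart in front of the work surface, level with it; the furniture and walls round the work are solid. World frame = base frame: x ahead of the robot, y to its left, z up, the work surface at z = 0. Lengths are in m, angles in rad, forces in N, time in s.
With the tool pointing down it reaches from about 0.375 to 0.9 m from the base axis. Payload 3.1 kg.
Tool frame: the origin (TCP) lies midway between the tips of the shut fingers; the grasp point (between the pads) lies 19 mm behind it; x points along the fingers, z is the direction in which the jaws open and shut, and the axes are right-handed (so a half turn about x gives the same grasp; the last joint's range is limited). The gripper opens to 87 mm and grips with 3 to 60 N. Pads are 19 mm wide; open, the fingers measure 117 mm over their backs; the gripper's body (75 mm by 190 mm) begins 51 mm behind the grasp point.
Start: joints at [-1.51, 0.527, 1.433, -0, 1.181, -0.178], TCP at [0.148, -0.607, 0.223] pointing down, gripper open.
Joint ranges: [-3.08, 3.08], [-0.75, 2.2], [0.22, 2.44], [-1.43, 4.57], [0, 2.65], [-2.85, 2.85]. Speed limits (rad/s): [2.79, 2.79, 3.14, 3.14, 3.14, 3.14].

INTERFACE

Orientations are given as a unit quaternion [x, y, z, w].
In Python, from rig import readout, imaging, robot gives the robot as it stands. The module is installed in compiled form; this text tells all that it offers.
- The arm moves only by the tool play_rows, never from a script. Its argument "rows" is text: rows parted by semicolons, each of 7 numbers parted by spaces: the turn, a rotation vector about the tool's x, y, z in rad, then the shift along the tool's x, y, z in mm, then the closure, from 0 (fully open) to 1 (shut). In form: ax ay az tx ty tz gripper; .... A call has 1 to 8 rows; each row shifts and turns the commanded pose from where the row before left it, along the tool's axes as they then stand; what a row does not reach is not made up. A row lasts 1/12 s, in which the tool goes at most 41.7 mm and 7.16 degrees, less where a joint would pass 70% of its speed; a pose out of reach is approached as far as the arm can. A call with a gripper value outside its range is refused whole. The fingers move at their own pace and stop on an object; "squeeze" is the grip in N (left out, the last holds). Time passes only in rows, so rows that do not move let the fingers close. It gives the time, the measured TCP pose, the force and the opening at its end, in the units of the state.
- readout.get_obs(): the state, without advancing time (a new reading comes with each control period).
- imaging.camera(name): name is "scene" or "top" or "wrist"; returns the picture (480x640x3 uint8, blue, green, red); there is no depth.
- imaging.camera_info(name): a dict with "K" (3x3 intrinsics, pixels), "world_to_cam" (4x4, takes a point from world to camera coordinates). Camera axes: x right, y down, z forward; pixel columns grow to the right and rows downward; lengths in m; the calibration is good to about 2 mm. A picture is of the moment at which its call begins: read the wrist's pose just before it. camera_info takes no time and is no camera call; for the wrist camera it gives the pose at the moment of the call.
- robot.hand_in(): hands the job in, once; it reports no verdict.
The state is a dict: "time": time; "q": joint angles; "joint_velocities": joint speeds; "joint_torque": joint torques, N m; "position": TCP position; "tool_rot": TCP orientation; "ft_force": force on the tool from outside, world axes, zero at the start; "moment": the same for the moment, N m; "grip_width": finger opening in m.
Only numpy, scipy, OpenCV 4.12 (cv2) and the standard library are available. Lean on these libraries where they do the work, as an engineer would, in place of code of your own. Each camera call takes 0.05 s, during which the arm holds its last target. There are 200 camera calls.

## Working session

There is one attempt and no reset: what is moved stays moved. The work goes in short steps, Python scripts to look and compute and a tool call to move; the robot and the scene stay as the last step left them, time stands still between calls to the robot, and variables do not carry over. Pictures are saved under pics/ and viewed, about 8 in all and at most 12, crops included, and the job is handed in when it is done.

Besides the shell and the picture viewer there is one more tool, called after "Emit:" in YAML: its name, and indented under it one key for each argument. play_rows: Moves the arm, as the interface text tells. Its arguments: {"type":"object","properties":{"rows":{"type":"string"},"squeeze":{"type":"number"}},"required":["rows"]}

```bash
mkdir -p pics; cat > h.py <<'E'
import numpy as np, cv2
from rig import readout, imaging, robot
from scipy.spatial.transform import Rotation as R
def ray(ci,u,v):
    K=np.array(ci["K"]);T=np.array(ci["world_to_cam"])
    d=T[:3,:3].T@np.linalg.solve(K,[u,v,1.]);c=-T[:3,:3].T@T[:3,3];return c,d/np.linalg.norm(d)
def onz(ci,u,v,z):
    c,d=ray(ci,u,v);return c+d*(z-c[2])/d[2]
def proj(ci,p):
    K=np.array(ci["K"]);T=np.array(ci["world_to_cam"])
    q=K@(T[:3,:3]@np.asarray(p,float)+T[:3,3]);return q[:2]/q[2]
def tri(c1,p1,c2,p2):
    a,d=ray(c1,*p1);b,e=ray(c2,*p2)
    s=np.linalg.lstsq(np.c_[d,-e],b-a,rcond=None)[0]
    return (a+s[0]*d+b+s[1]*e)/2,np.linalg.norm(a+s[0]*d-b-s[1]*e)
E
python3 - <<'E'
from h import *
np.set_printoptions(precision=3,suppress=True)
print(readout.get_obs())
for n in ("scene","top"):
    cv2.imwrite(f"pics/{n}0.png",imaging.camera(n)); print(imaging.camera_info(n))
E
```

```text
{'time': 0.0, 'q': array([-1.511,  0.528,  1.434,  0.   ,  1.181, -0.178]), 'joint_velocities': array([ 0.001, -0.   ,  0.   ,  0.001,  0.   , -0.   ]), 'joint_torque': array([ -0.   , -44.004, -17.659,   0.063,   0.058,  -0.   ]), 'position': array([ 0.148, -0.607,  0.222]), 'tool_rot': array([ 0.437,  0.556, -0.436,  0.555]), 'ft_force': array([ 0.505,  0.976, -0.967]), 'moment': array([-0.04 , -0.031, -0.007]), 'grip_width': 0.08710598601834409}
{'K': array([[445.487,   0.   , 320.482],
       [  0.   , 445.487, 241.561],
       [  0.   ,   0.   ,   1.   ]]), 'world_to_cam': array([[-0.738, -0.674,  0.019,  0.407],
       [-0.311,  0.316, -0.896,  0.268],
       [ 0.598, -0.667, -0.443,  0.609],
       [ 0.   ,  0.   ,  0.   ,  1.   ]])}
{'K': array([[562.668,   0.   , 326.597],
       [  0.   , 562.668, 239.92 ],
       [  0.   ,   0.   ,   1.   ]]), 'world_to_cam': array([[-0.014, -1.   ,  0.002, -0.035],
       [-0.987,  0.014, -0.16 ,  0.602],
       [ 0.159, -0.005, -0.987,  1.122],
       [ 0.   ,  0.   ,  0.   ,  1.   ]])}
```

View pics/scene0.png

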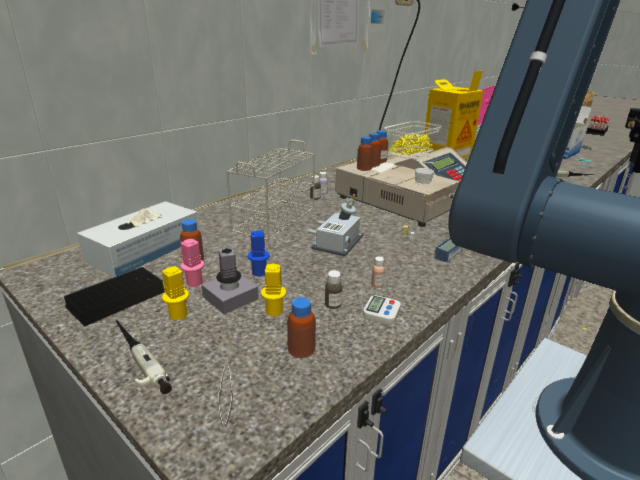

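View pics/top0.png

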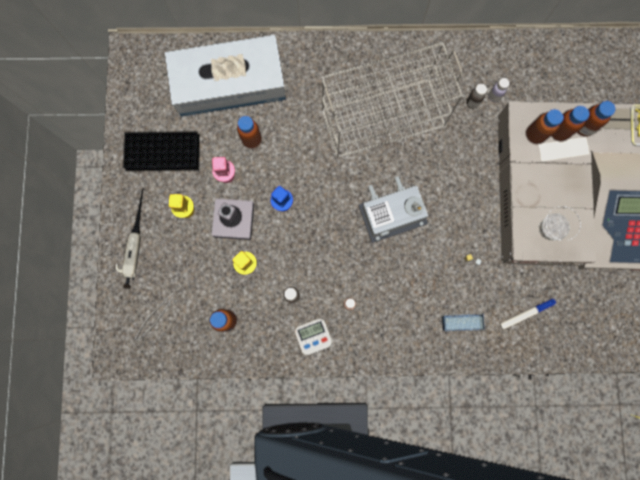

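The tester is the grey one in the grey stand, at about (232,215) in top and (227,268) in scene. The look-alikes are yellow (180,205) and (244,262), pink (223,168) and blue (282,198) in top. The valve block is at top (395,212), with the label at (378,213) and the nipple at (413,205). I'll confirm with an enlarged crop.

```bash
python3 - <<'E'
from h import *
np.set_printoptions(precision=3,suppress=True)
t=cv2.imread("pics/top0.png");s=cv2.imread("pics/scene0.png")
a=cv2.resize(t[160:280,150:310],(800,600),interpolation=3)[:, :]
a=cv2.resize(t[150:290,160:300],(400,400),interpolation=3)
b=cv2.resize(t[165:245,350:440],(400,356),interpolation=3);b=cv2.copyMakeBorder(b,0,44,0,0,0)
cv2.imwrite("pics/crop1.png",np.hstack([a,b]))
ci=imaging.camera_info("top")
for u,v,z in [(232,217,.03),(229,212,.11),(378,213,.057),(413,205,.08),(180,206,.05),(244,262,.05),(223,168,.05),(282,198,.05),(291,294,.07),(350,303,.06),(222,320,.09),(249,128,.09)]: print(u,v,onz(ci,u,v,z))
E
```

```text
232 217 [0.657 0.156 0.03 ]
229 212 [0.651 0.149 0.11 ]
378 213 [ 0.656 -0.152  0.057]
413 205 [ 0.666 -0.221  0.08 ]
180 206 [0.678 0.262 0.05 ]
244 262 [0.558 0.127 0.05 ]
223 168 [0.759 0.173 0.05 ]
282 198 [0.692 0.049 0.05 ]
291 294 [0.489 0.029 0.07 ]
350 303 [ 0.47  -0.089  0.06 ]
222 320 [0.439 0.163 0.09 ]
249 128 [0.832 0.114 0.09 ]
```

View pics/crop1.png

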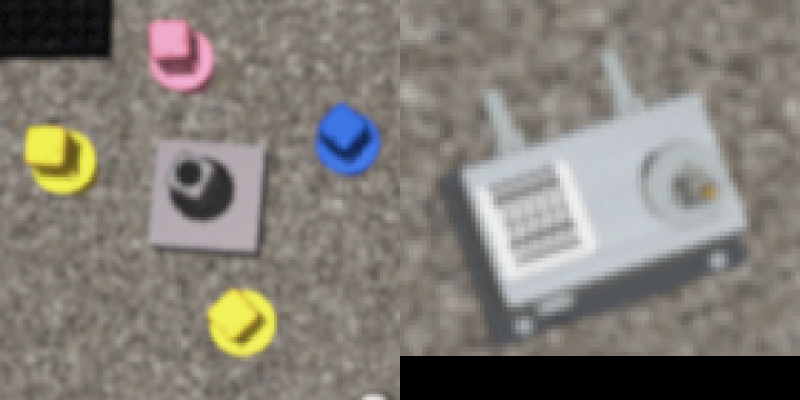

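Confirmed: the grey handle with the black flange in the stand is the tester. Next I'll work out the transit to a viewing pose above it.

```bash
cat >> h.py <<'E'
np.set_printoptions(precision=4,suppress=True)
def delta(p,Rt=None):
    o=readout.get_obs();Rc=R.from_quat(o["tool_rot"])
    print("now",o["time"],o["position"],"q",o["q"],"w",o["grip_width"])
    print("axes x,y,z:",Rc.as_matrix().T.round(3).tolist())
    print("shift mm (current tool axes):",Rc.inv().apply(np.array(p)-o["position"])*1000)
    if Rt is not None: print("turn rotvec:",(Rc.inv()*Rt).as_rotvec())
E
python3 - <<'E'
from h import *
ci=imaging.camera_info("top");print(onz(ci,226.5,211,.106),onz(ci,230,216.5,.054))
delta([.60,.15,.30])
print(imaging.camera_info("wrist"))
E
```

```text
[0.6535 0.1548 0.106 ] [0.653  0.1565 0.054 ]
now 0.1 [ 0.1478 -0.6066  0.2217] q [-1.5105  0.5284  1.4338  0.      1.1814 -0.1785] w 0.08707636261092436
axes x,y,z: [[-0.0, 0.002, -1.0], [0.972, 0.237, 0.0], [0.237, -0.972, -0.002]]
shift mm (current tool axes): [ -76.9076  618.3024 -628.3388]
{'K': array([[370.674 ,   0.    , 316.1795],
       [  0.    , 370.674 , 242.3566],
       [  0.    ,   0.    ,   1.    ]]), 'world_to_cam': array([[ 0.2359, -0.9718, -0.0025, -0.6234],
       [-0.9267, -0.2258,  0.3003, -0.0368],
       [-0.2924, -0.0685, -0.9538,  0.3921],
       [ 0.    ,  0.    ,  0.    ,  1.    ]])}
```

Emit:
play_rows:
  rows: "0 0 0 -5 15 -14 0;0 0 0 -6 28 -26 0;0 0 0 -6 28 -26 0;0 0 0 -6 28 -26 0;0 0 0 -6 28 -26 0;0 0 0 -6 28 -26 0;0 0 0 -5 28 -26 0;0 0 0 0 28 -26 0"

```text
time: 0.77
position: [0.3074, -0.3656, 0.2632]
tool_rot: [0.437, 0.555, -0.437, 0.556]
ft_force: [1.7, 0.3, -0.5]
grip_width: 0.0869
```

Emit:
play_rows:
  rows: "0 0 0 0 28 -26 0;0 0 0 0 28 -26 0;0 0 0 0 28 -26 0;0 0 0 0 28 -26 0;0 0 0 0 28 -26 0;0 0 0 0 28 -26 0;0 0 0 0 28 -26 0;0 0 0 0 28 -26 0"

```text
time: 1.43
position: [0.4754, -0.1099, 0.2624]
tool_rot: [0.437, 0.556, -0.437, 0.556]
ft_force: [0.6, 0.7, 0.4]
grip_width: 0.0869
```

Emit:
play_rows:
  rows: "0 0 0 0 28 -26 0;0 0 0 0 28 -26 0;0 0 0 0 28 -26 0;0 0 0 0 28 -26 0;0 0 0 0 28 -26 0;0 0 0 0 28 -26 0;0 0 0 0 28 -26 0;0 0 0 0 14 -13 0"

```text
time: 2.1
position: [0.6345, 0.1313, 0.2619]
tool_rot: [0.437, 0.557, -0.435, 0.556]
ft_force: [0.7, 0.1, 0.1]
grip_width: 0.087
```

```bash
python3 - <<'E'
from h import *
delta([.653,.155,.26])
ci=imaging.camera_info("wrist");im=imaging.camera("wrist");cv2.imwrite("pics/w1.png",im)
print(proj(ci,[.653,.155,.106]));import json;json.dump({k:np.array(v).tolist() for k,v in ci.items()},open("w1.json","w"))
E
```

```text
now 2.1 [0.6345 0.1313 0.2619] q [0.0312 0.5206 1.3275 0.0017 1.2926 1.3599] w 0.08702076976898694
axes x,y,z: [[0.001, 0.002, -1.0], [0.971, 0.239, 0.001], [0.239, -0.971, -0.001]]
shift mm (current tool axes): [  1.9446  23.6625 -18.548 ]
[295.4805 196.6478]
```

View pics/w1.png

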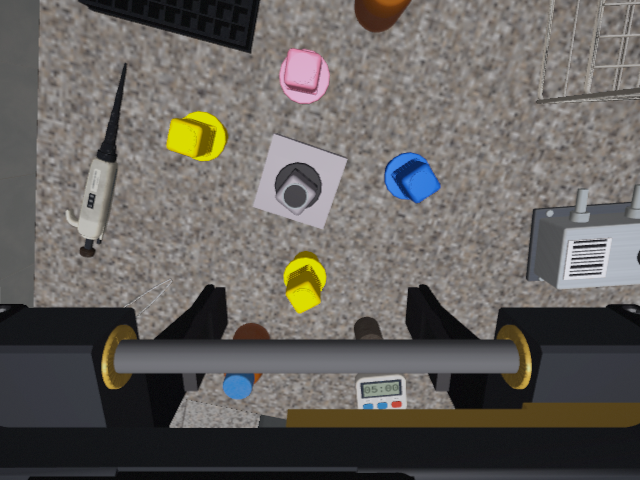

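The tester's handle top is at (295,196), which matches the prediction. I need the handle's yaw, so I'll extract it and crop.

```bash
python3 - <<'E'
from h import *
im=cv2.imread("pics/w1.png");c=cv2.resize(im[160:230,255:345],(800,622),interpolation=2)[:600]
import json;ci=json.load(open("w1.json"))
def d(uvs,z,col):
    pass
cv2.imwrite("pics/w1c.png",c)
E
```

```text
(no output)
```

View pics/w1c.png

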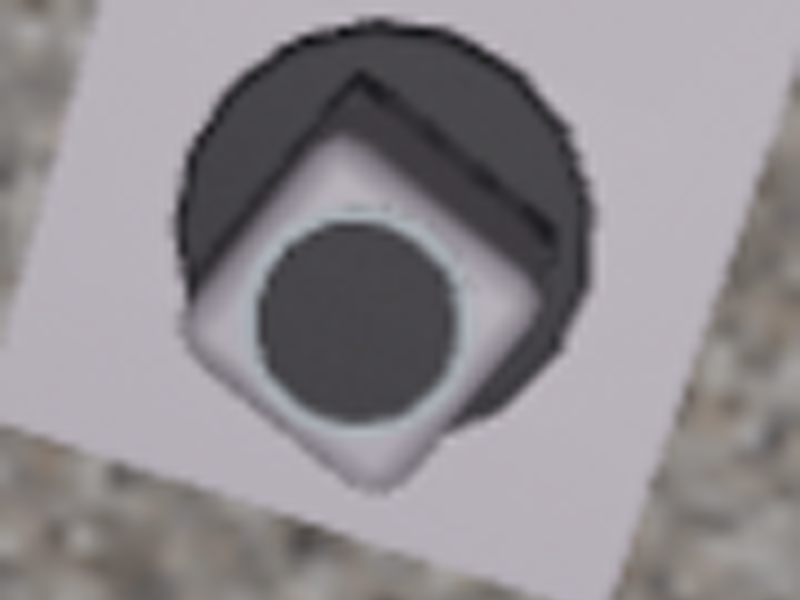

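```bash
python3 - <<'E'
from h import *
import json;ci=json.load(open("w1.json"))
P=[onz(ci,255+u/8.889,160+v/8.889,.106) for u,v in [(345,130),(545,295),(375,492),(185,325),(360,320)]]
print(np.array(P), np.mean(P[:4],axis=0))
F=onz(ci,255+385/8.889,160+225/8.889,.054);print("flange",F)
for i in range(4):
    e=P[(i+1)%4]-P[i];print(np.hypot(*e[:2]),np.degrees(np.arctan2(e[1],e[0]))%90)
o=readout.get_obs();Z=R.from_quat(o["tool_rot"]).as_matrix()[:,2];print("jaw yaw",np.degrees(np.arctan2(Z[1],Z[0])),o["time"],o["position"],o["q"])
E
```

```text
[[0.6711 0.1606 0.106 ]
 [0.6602 0.1382 0.106 ]
 [0.6372 0.1499 0.106 ]
 [0.649  0.1715 0.106 ]
 [0.6536 0.1551 0.106 ]] [0.6544 0.155  0.106 ]
flange [0.6548 0.1555 0.054 ]
0.024853218442625846 64.12253191921228
0.025816080737924983 63.19974307566042
0.024697517643084418 61.41896785107505
0.02464888283611351 63.58190239563915
jaw yaw -76.07572140834965 2.15 [0.6357 0.1331 0.2618] [0.0331 0.522  1.3252 0.0033 1.2916 1.3599]
```

Emit:
play_rows:
  rows: "0 0 0 10 23 -17 0;0.119 0 0 20 0 0 0;0.119 0 0 20 0 0 0;0.119 0 0 20 0 0 0;0.119 0 0 20 0 0 0;0.119 0 0 20 0 0 0;0.119 0 0 10 0 0 0;0 0 0 0 0 0 0"

```text
time: 2.82
position: [0.6483, 0.1486, 0.1388]
tool_rot: [-0.602, -0.369, 0.607, -0.366]
ft_force: [-0.6, -0.2, -0.3]
grip_width: 0.0867
```

```bash
python3 - <<'E'
from h import *
o=readout.get_obs();Z=R.from_quat(o["tool_rot"]).as_matrix()[:,2];print("jaw yaw",np.degrees(np.arctan2(Z[1],Z[0])))
delta([.654,.155,.058])
E
```

```text
jaw yaw -117.36182853780402
now 2.8167 [0.6483 0.1486 0.1388] q [ 0.0577  0.6784  1.3918 -0.0002  1.0795  2.1062] w 0.08672369966328926
axes x,y,z: [[-0.008, -0.001, -1.0], [0.888, -0.46, -0.007], [-0.46, -0.888, 0.004]]
shift mm (current tool axes): [80.767   2.6698 -8.6662]
```

Emit:
play_rows:
  rows: "0 0 0 10 2 -7 0;0 0 0 20 0 0 0;0 0 0 10 0 0 0;0 0 0 0 0 0 0;0 0 0 0 0 0 0"

```text
time: 3.23
position: [0.656, 0.1547, 0.1023]
tool_rot: [-0.603, -0.369, 0.604, -0.368]
ft_force: [0.1, 0.6, -0.6]
grip_width: 0.0872
```

```bash
python3 - <<'E'
from h import *
delta([.654,.155,.058])
E
```

```text
now 3.2333 [0.656  0.1547 0.1023] q [ 0.0661  0.7318  1.396  -0.      1.0147  2.1109] w 0.08716571079829982
axes x,y,z: [[-0.001, -0.0, -1.0], [0.89, -0.456, -0.001], [-0.456, -0.89, 0.0]]
shift mm (current tool axes): [44.2591 -1.9195  0.5944]
```

Emit:
play_rows:
  rows: "0 0 0 15 -2 0.5 0;0 0 0 15 0 0 0;0 0 0 9 0 0 0;0 0 0 5 0 0 0;0 0 0 0 0 0 0;0 0 0 0 0 0 1;0 0 0 0 0 0 1;0 0 0 0 0 0 1"
  squeeze: 55

```text
time: 3.9
position: [0.6549, 0.1551, 0.0596]
tool_rot: [0.604, 0.368, -0.603, 0.369]
ft_force: [0.2, 0.4, 0.7]
grip_width: 0.0741
```

Emit:
play_rows:
  rows: "0 0 0 0 0 0 1;0 0 0 0 0 0 1;0 0 0 0 0 0 1;0 0 0 0 0 0 1;0 0 0 0 0 0 1;0 0 0 0 0 0 1"

```text
time: 4.4
position: [0.6541, 0.1551, 0.0585]
tool_rot: [-0.604, -0.368, 0.604, -0.368]
ft_force: [0.8, 0.1, 0.5]
grip_width: 0.0347
```

Emit:
play_rows:
  rows: "0 0 0 0 0 0 1;0 0 0 0 0 0 1;0 0 0 0 0 0 1;0 0 0 0 0 0 1;0 0 0 0 0 0 1;0 0 0 0 0 0 1"

```text
time: 4.9
position: [0.6542, 0.1551, 0.0586]
tool_rot: [0.604, 0.368, -0.604, 0.368]
ft_force: [0.2, 1.1, -1.2]
grip_width: 0.0279
```

Emit:
play_rows:
  rows: "0 0 0 -5 0 0 1;0 0 0 -20 0 0 1;0 0 0 -30 0 0 1;0 0 0 -30 0 0 1;0 0 0 -25 0 0 1;0 0 0 -10 0 0 1;0 0 0 0 0 0 1;0 0 0 0 0 0 1"

```text
time: 5.57
position: [0.6535, 0.155, 0.1781]
tool_rot: [-0.603, -0.368, 0.604, -0.368]
ft_force: [0.1, 0.5, -3.4]
grip_width: 0.0278
```

Emit:
play_rows:
  rows: "0 0 0 -5 7 13 1;0 0 0 -5 14 28 1;0 0 0 -5 14 28 1;0 0 0 0 14 28 1;0 0 0 0 14 28 1;0 0 0 0 14 28 1;0 0 0 0 14 28 1;0 0 0 0 7 14 1"

```text
time: 6.23
position: [0.6506, -0.068, 0.1913]
tool_rot: [-0.603, -0.368, 0.606, -0.367]
ft_force: [0.6, 0.4, -2.8]
grip_width: 0.0277
```

Emit:
play_rows:
  rows: "0 0 0 0 0 0 1;0 0 0 0 0 0 1;0 0 0 0 0 0 1"

```text
time: 6.48
position: [0.6513, -0.0624, 0.1924]
tool_rot: [-0.603, -0.369, 0.604, -0.367]
ft_force: [-0.1, 0.2, -2.2]
grip_width: 0.0277
```

```bash
python3 - <<'E'
from h import *
import json
delta([.656,-.152,.158])
ci=imaging.camera_info("wrist");im=imaging.camera("wrist");cv2.imwrite("pics/w2.png",im)
json.dump({k:np.array(v).tolist() for k,v in ci.items()},open("w2.json","w"))
print(proj(ci,[.656,-.152,.057]),proj(ci,[.666,-.221,.08]))
E
```

```text
now 6.4833 [ 0.6513 -0.0624  0.1924] q [-0.2664  0.6007  1.3821  0.0008  1.1615  1.7793] w 0.027731159275508458
axes x,y,z: [[-0.003, 0.001, -1.0], [0.889, -0.458, -0.003], [-0.458, -0.889, -0.0]]
shift mm (current tool axes): [34.2276 45.3064 77.4781]
[413.4454 173.6611] [507.1371 119.5815]
```

View pics/w2.png

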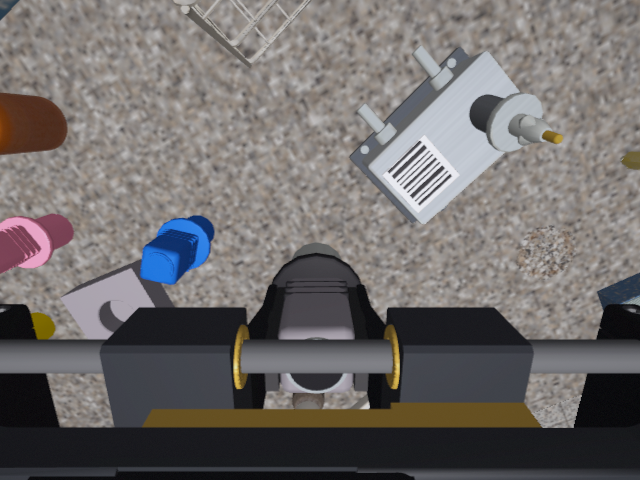

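The label is at about (421,173), the shoulder disc at about (516,121) and the pin tip at (559,138). I'll fit the label and enlarge the nipple.

```bash
python3 - <<'E'
from h import *
import json
ci=json.load(open("w2.json"));im=cv2.imread("pics/w2.png")
hsv=cv2.cvtColor(im,cv2.COLOR_BGR2HSV)
m=((hsv[...,2]>225)&(hsv[...,1]<25)).astype(np.uint8);x=m.copy()*0;x[125:220,370:470]=m[125:220,370:470]
x=cv2.morphologyEx(x,cv2.MORPH_CLOSE,np.ones((7,7)))
c=max(cv2.findContours(x,0,2)[0],key=cv2.contourArea);b=cv2.boxPoints(cv2.minAreaRect(c))
P=np.array([onz(ci,*p,.057) for p in b]);print(b,P,P.mean(0))
for i in range(4):
    e=P[(i+1)%4]-P[i];print(np.hypot(*e[:2]),np.degrees(np.arctan2(e[1],e[0])))
cv2.imwrite("pics/w2c.png",cv2.resize(im[75:165,460:580],(800,600),interpolation=2))
E
```

```text
[[381.7007 175.073 ]
 [424.0555 134.9475]
 [460.3445 173.2526]
 [417.9898 213.3781]] [[ 0.6665 -0.1291  0.057 ]
 [ 0.6796 -0.1707  0.057 ]
 [ 0.6392 -0.1852  0.057 ]
 [ 0.6244 -0.1428  0.057 ]] [ 0.6524 -0.157   0.057 ]
0.04355540518443473 -72.55378501379082
0.04286798541299216 -160.2131795436287
0.04491838512927292 109.2873469873335
0.044277278438811116 17.977979950375612
```

View pics/w2c.png

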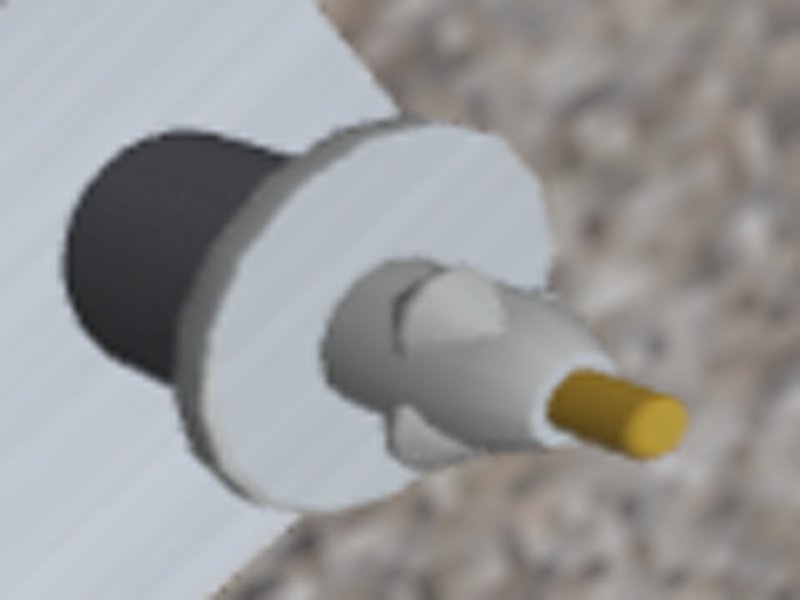

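Emit:
play_rows:
  rows: "0 0 0 3 7 14 1;0 0 0 6 11 21 1;0 0 0 8 11 21 1;0 0 0 9 10 19 1;0 0 0 6 5 8 1;0 0 0 2 0 0 1;0 0 0 0 0 0 1;0 0 0 0 0 0 1"

```text
time: 7.2
position: [0.6532, -0.1556, 0.1595]
tool_rot: [0.603, 0.369, -0.603, 0.368]
ft_force: [0.2, -0.7, -2.3]
grip_width: 0.0279
```

```bash
python3 - <<'E'
from h import *
import json
delta([.6524,-.157,.158])
ci=imaging.camera_info("wrist");im=imaging.camera("wrist");cv2.imwrite("pics/w3.png",im)
json.dump({k:np.array(v).tolist() for k,v in ci.items()},open("w3.json","w"))
print(proj(ci,[.666,-.221,.08]))
E
```

```text
now 7.2 [ 0.6532 -0.1556  0.1595] q [-0.4003  0.6593  1.3645  0.0009  1.1187  1.6443] w 0.02791220976268063
axes x,y,z: [[-0.001, 0.001, -1.0], [0.89, -0.457, -0.001], [-0.457, -0.89, -0.001]]
shift mm (current tool axes): [ 1.5019 -0.0398  1.6176]
[395.8798 190.8556]
```

View pics/w3.png

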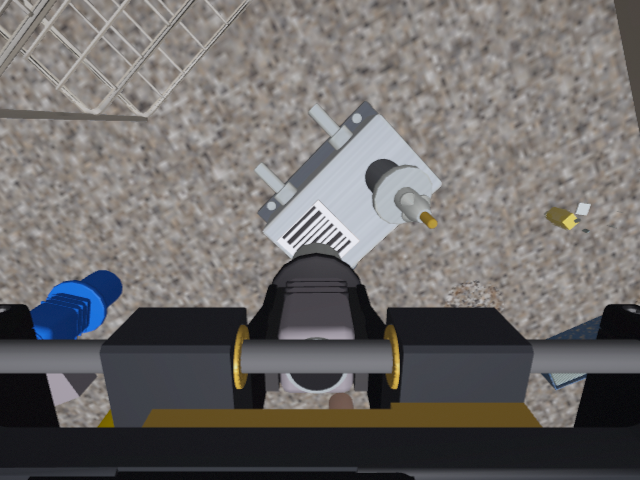

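The tester sits over the label, and the nipple is visible at (405,195) with the pin tip at (429,220). I'll hold here and enlarge the nipple for triangulation.

Emit:
play_rows:
  rows: "0 0 0 0 0 0 1;0 0 0 0 0 0 1;0 0 0 0 0 0 1;0 0 0 0 0 0 1;0 0 0 0 0 0 1;0 0 0 0 0 0 1;0 0 0 0 0 0 1;0 0 0 0 0 0 1"

```text
time: 7.92
position: [0.6532, -0.1571, 0.1595]
tool_rot: [-0.604, -0.368, 0.604, -0.368]
ft_force: [-0.0, 0.4, -2.0]
grip_width: 0.0277
```

Emit:
play_rows:
  rows: "0 0 0 0 0 0 1;0 0 0 0 0 0 1;0 0 0 0 0 0 1;0 0 0 0 0 0 1;0 0 0 0 0 0 1;0 0 0 0 0 0 1;0 0 0 0 0 0 1;0 0 0 0 0 0 1"

```text
time: 8.58
position: [0.6533, -0.1571, 0.1595]
tool_rot: [0.604, 0.368, -0.604, 0.368]
ft_force: [0.0, 0.5, -2.0]
grip_width: 0.0275
```

Emit:
play_rows:
  rows: "0 0 0 0 0 0 1;0 0 0 0 0 0 1;0 0 0 0 0 0 1;0 0 0 0 0 0 1;0 0 0 0 0 0 1;0 0 0 0 0 0 1;0 0 0 0 0 0 1;0 0 0 0 0 0 1"

```text
time: 9.25
position: [0.6532, -0.1571, 0.1595]
tool_rot: [-0.604, -0.368, 0.604, -0.368]
ft_force: [-0.2, 0.4, -2.4]
grip_width: 0.0273
```

```bash
python3 - <<'E'
from h import *
im=imaging.camera("wrist");ci=imaging.camera_info("wrist");import json
cv2.imwrite("pics/w4.png",im);json.dump({k:np.array(v).tolist() for k,v in ci.items()},open("w4.json","w"))
print(readout.get_obs()["position"])
cv2.imwrite("pics/w4c.png",cv2.resize(im[150:240,355:475],(800,600),interpolation=2))
E
```

```text
[ 0.6532 -0.1571  0.1595]
```

View pics/w4c.png

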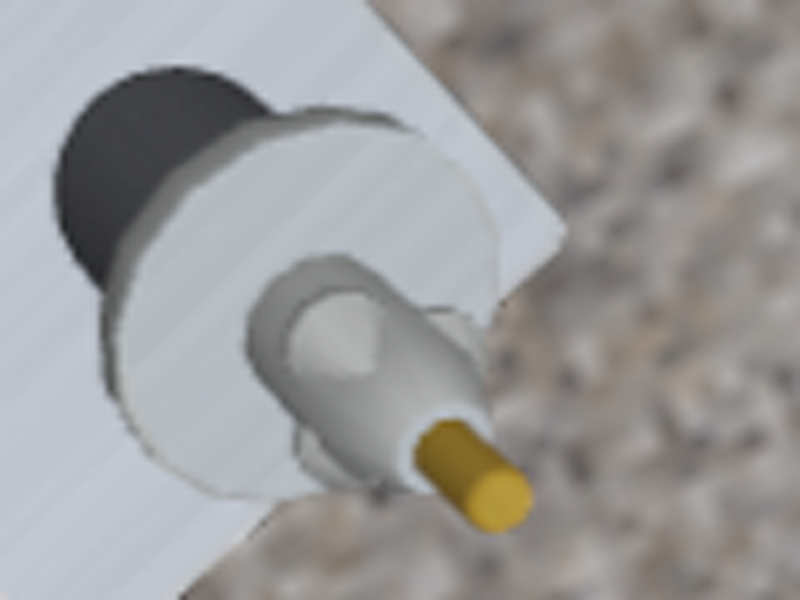

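```bash
python3 - <<'E'
from h import *
import json
from scipy.optimize import least_squares
c2=json.load(open("w2.json"));c4=json.load(open("w4.json"))
s2,s4=(516.7,122.7),(401.2,196.65);p2,p4=(559.3,138.75),(430.,225.)
S,e=tri(c2,s2,c4,s4);P,e2=tri(c2,p2,c4,p4);d=P-S
print(S,e,P,e2,np.linalg.norm(d),d/np.linalg.norm(d))
a=np.radians(17.8)
def n(a): return np.array([-np.sin(.35)*np.cos(a),-np.sin(.35)*np.sin(a),np.cos(.35)])
f=lambda x:np.r_[proj(c2,x[:3])-s2,proj(c4,x[:3])-s4,proj(c2,x[:3]+.038*n(x[3]))-p2,proj(c4,x[:3]+.038*n(x[3]))-p4,(x[3]-a)*40]
r=least_squares(f,[*S,a],x_scale=[.01,.01,.01,.1]);print(r.x,n(r.x[3]),r.fun)
# in block frame relative to label
yb=np.array([-np.sin(a),np.cos(a)]);xb=np.array([np.cos(a),np.sin(a)]);D=r.x[:2]-[.6524,-.157];print("blk",D@xb,D@yb)
E
```

```text
[ 0.6625 -0.2235  0.0861] 0.0002198220001755932 [ 0.6501 -0.2271  0.1217] 0.00023483198807937444 0.03784773485544456 [-0.3274 -0.0961  0.94  ]
[ 0.6624 -0.2234  0.0859  0.3044] [-0.3271 -0.1028  0.9394] [-0.3943 -0.0447 -0.1336  0.1748  0.0664 -0.2123  0.374   0.0799 -0.252 ]
blk -0.010719274121736995 -0.06625789279725282
```

```bash
python3 - <<'E'
from h import *
import json
c4=json.load(open("w4.json"))
o=readout.get_obs();Rc=R.from_quat(o["tool_rot"]);M=Rc.as_matrix();t=o["position"];x,y,z=M.T
print("mouth far rim",proj(c4,t+.051*x+.0165*y),"flange far edge top/bot",proj(c4,t+.005*x+.024*y),proj(c4,t+.011*x+.024*y),"sleeve sides",proj(c4,t+.03*x+.0165*z),proj(c4,t+.03*x-.0165*z),"flange sides",proj(c4,t+.008*x+.024*z),proj(c4,t+.008*x-.024*z))
im=cv2.imread("pics/w4.png");cv2.imwrite("pics/w4t.png",cv2.resize(im[225:325,250:380],(780,600),interpolation=2))
S=np.array([.6624,-.2234,.0859]);n=np.array([-.327,-.103,.939]);n/=np.linalg.norm(n)
Rt=R.align_vectors([-n],[x])[0]*Rc
v=np.cross(x,-n);ang=np.arcsin(np.linalg.norm(v));Rt=R.from_rotvec(v/np.linalg.norm(v)*ang)*Rc
print(Rt.as_matrix()[:,0],-n)
delta(S+.106*n,Rt)
E
```

```text
mouth far rim [315.6968 240.0929] flange far edge top/bot [315.5563 253.5346] [315.5765 249.5147] sleeve sides [345.1248 279.2702] [286.2322 279.3023] flange sides [363.2644 296.55  ] [267.9773 296.6009]
[ 0.3271  0.103  -0.9393] [ 0.3271  0.103  -0.9393]
now 9.3 [ 0.6532 -0.1571  0.1595] q [-0.402   0.6595  1.3639  0.      1.1182  1.644 ] w 0.02782928031831376
axes x,y,z: [[-0.0, 0.0, -1.0], [0.889, -0.458, -0.0], [-0.458, -0.889, -0.0]]
shift mm (current tool axes): [-25.952   12.6583  80.3622]
turn rotvec: [-0.      0.2463  0.2488]
```

View pics/w4t.png

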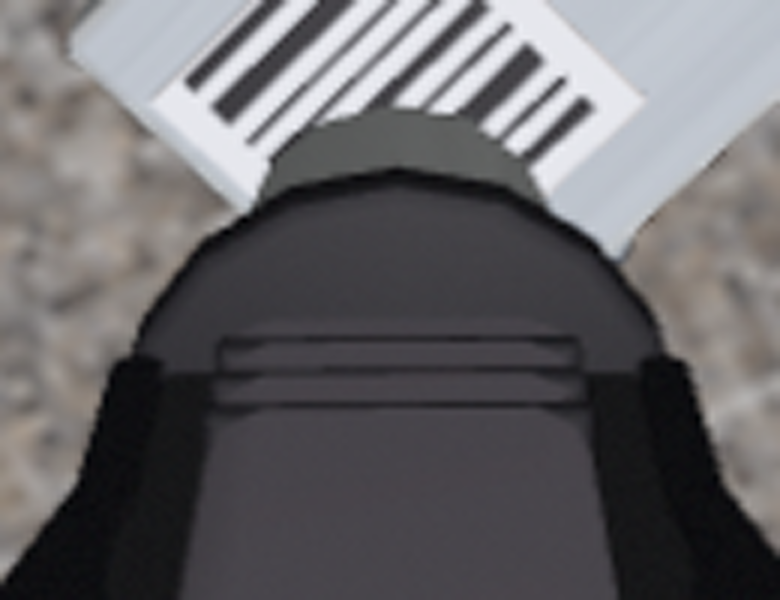

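Emit:
play_rows:
  rows: "0 0 0 -14 0 0 1;0 0 0 -12 3 14 1;0 0 0 0 5 26 1;0 0 0 0 4 26 1;0 0 0 0 1.7 13.8 1;0 0.0616 0.0622 0 0 0 1;0 0.0616 0.0622 0 0 0 1;0 0.0616 0.0622 0 0 0 1"

```text
time: 9.97
position: [0.6291, -0.2354, 0.1864]
tool_rot: [0.69, 0.342, -0.507, 0.388]
ft_force: [0.3, 0.3, -1.8]
grip_width: 0.028
```

Emit:
play_rows:
  rows: "0 0.0615 0.0622 0 0 0 1;0 0 0 0 0 0 1;0 0 0 0 0 0 1;0 0 0 0 0 0 1"

```text
time: 10.3
position: [0.6296, -0.235, 0.1862]
tool_rot: [0.714, 0.333, -0.475, 0.393]
ft_force: [1.5, 0.2, -1.4]
grip_width: 0.0275
```

```bash
cat > chk.py <<'E'
from h import *
S=np.array([.6624,-.2234,.0859]);n=np.array([-.327,-.103,.939]);n/=np.linalg.norm(n)
o=readout.get_obs();Rc=R.from_quat(o["tool_rot"]);x,y,z=Rc.as_matrix().T
m=o["position"]+.051*x-.001*y+.0006*z
d=m-S;print("t",o["time"],"height",d@n*1e3,"lateral in tool y,z mm",y@d*1e3,z@d*1e3,"tilt",np.arccos(-x@n),"err turn y,z",np.cross(x,-n)@y,np.cross(x,-n)@z)
print("F along n",o["ft_force"]@n,"F tool",Rc.inv().apply(o["ft_force"]),"M",o["moment"],"w",o["grip_width"],o["position"])
E
cat > look.py <<'E'
from chk import *
ci=imaging.camera_info("wrist");im=imaging.camera("wrist")
print("pin",proj(ci,S+.038*n),"S",proj(ci,S),"mouth",proj(ci,m),"far rim",proj(ci,m+.0165*y))
cv2.imwrite("pics/w5.png",cv2.resize(im[180:330,220:420],(800,600),interpolation=2))
E
python3 look.py
```

```text
t 10.3 height 55.131332108405275 lateral in tool y,z mm 1.0951295233425304 0.43282330531786156 tilt 0.0013727592309342792 err turn y,z 0.0013115583531590903 -0.0004053164306749349
F along n -1.817422459086224 F tool [ 1.8171  0.8125 -0.474 ] M [-0.0271  0.2906  0.0029] w 0.027547570116227993 [ 0.6296 -0.235   0.1862]
pin [316.0237 259.1394] S [315.9731 241.9232] mouth [316.6358 267.0613] far rim [316.625  241.4833]
```

View pics/w5.png

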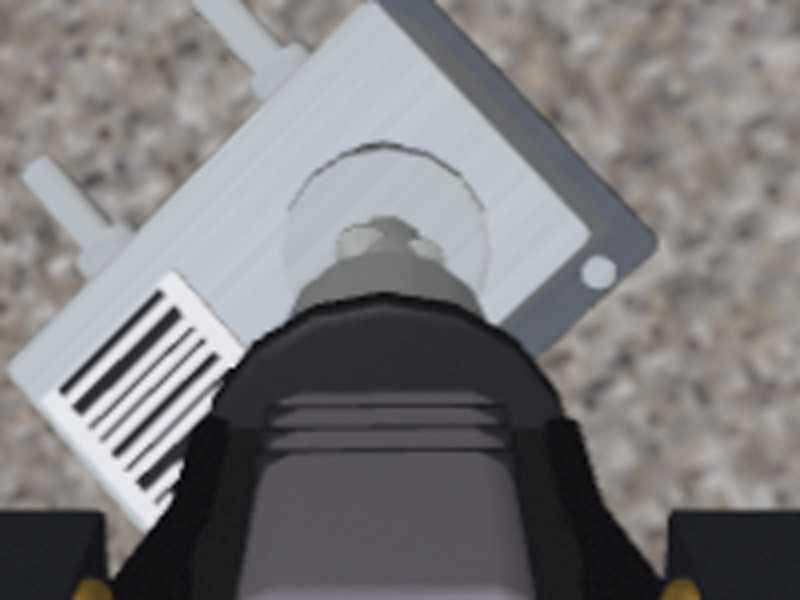

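Aligned: the rim, the shoulder and the far catches are concentric at column about 316.5. I'll apply a small y correction and descend to just over the nipple's end.

Emit:
play_rows:
  rows: "0 0 0 6 -0.8 -0.2 1;0 0 0 8 0 0 1;0 0 0 7 0 0 1;0 0 0 4 0 0 1;0 0 0 3 0 0 1;0 0 0 0 0 0 1;0 0 0 0 0 0 1"

```text
time: 10.93
position: [0.6375, -0.2307, 0.1586]
tool_rot: [0.714, 0.333, -0.475, 0.392]
ft_force: [1.2, 0.2, -2.2]
grip_width: 0.0278
```

```bash
python3 chk.py
```

```text
t 10.9333 height 26.231457495687422 lateral in tool y,z mm -0.9945649305772377 -0.19051729715591734 tilt 0.0007171524150116595 err turn y,z -0.00013171782834766138 0.0007049524180545864
F along n -2.4601333950273085 F tool [ 2.4599  0.3619 -0.1875] M [-0.0303  0.363   0.044 ] w 0.02780713056816736 [ 0.6375 -0.2307  0.1586]
```

Emit:
play_rows:
  rows: "0 0 0 2 0.8 0 1;0 0 0 3 0 0 1;0 0 0 3 0 0 1;0 0 0 2 0 0 1;0 0 0 0 0 0 1;0 0 0 0 0 0 1"
  squeeze: 60

```text
time: 11.43
position: [0.6413, -0.2302, 0.1497]
tool_rot: [0.714, 0.333, -0.475, 0.392]
ft_force: [-0.3, 0.1, -2.9]
grip_width: 0.0277
```

```bash
python3 chk.py
```

```text
t 11.4333 height 16.505306265667876 lateral in tool y,z mm -0.18475845966491697 -0.06528928440186878 tilt 0.00044079980628236094 err turn y,z -1.1672233596440412e-05 0.0004406452267064759
F along n -2.5972525561061315 F tool [ 2.5977 -0.9977  0.7365] M [-0.0302  0.3901 -0.0483] w 0.027698834681939743 [ 0.6413 -0.2302  0.1497]
```

Emit:
play_rows:
  rows: "0 0 0 2 0 0 1;0 0 0 2 0 0 1;0 0 0 2 0 0 1;0 0 0 2 0 0 1;0 0 0 0 0 0 1;0 0 0 0 0 0 1"

```text
time: 11.93
position: [0.644, -0.2296, 0.1424]
tool_rot: [0.714, 0.333, -0.475, 0.392]
ft_force: [-3.2, -1.1, 0.4]
grip_width: 0.0275
```

```bash
python3 chk.py
```

```text
t 11.9333 height 8.683000278323057 lateral in tool y,z mm 0.06385701296261245 0.049484346049737504 tilt 0.0002425604974165607 err turn y,z 0.00023021281199060945 -7.640454879632981e-05
F along n 1.5159961016481174 F tool [-1.5156 -2.1297  2.2478] M [-0.1608  0.693  -0.0202] w 0.027478898248814762 [ 0.644  -0.2296  0.1424]
```

Emit:
play_rows:
  rows: "0 0 0 2 0 0 1;0 0 0 2 0 0 1;0 0 0 1.5 0 0 1;0 0 0 0 0 0 1;0 0 0 0 0 0 1"

```text
time: 12.35
position: [0.6459, -0.229, 0.1374]
tool_rot: [0.714, 0.333, -0.475, 0.392]
ft_force: [-4.1, -0.9, 3.5]
grip_width: 0.0277
```

```bash
python3 chk.py
```

```text
t 12.35 height 3.315525123991202 lateral in tool y,z mm 0.18300961615350989 -0.006405153887761859 tilt 0.0003083258494333995 err turn y,z 0.00014623087028229674 -0.000271443105100761
F along n 4.749483764354772 F tool [-4.7498 -2.2138  1.6104] M [-0.2053  0.8114  0.0212] w 0.027664577728846035 [ 0.6459 -0.229   0.1374]
```

Emit:
play_rows:
  rows: "0 0 0 1.5 0 0 1;0 0 0 1.5 0 0 1;0 0 0 0 0 0 1;0 0 0 0 0 0 1;0 0 0 0 0 0 1"

```text
time: 12.77
position: [0.6468, -0.2287, 0.1349]
tool_rot: [0.714, 0.333, -0.475, 0.392]
ft_force: [-6.0, -1.0, 6.2]
grip_width: 0.0275
```

```bash
python3 chk.py
```

```text
t 12.7667 height 0.6803301507922904 lateral in tool y,z mm 0.22761371658216703 -0.05166469533031458 tilt 0.00042799527593680555 err turn y,z 0.00015151771904714078 -0.0004002778110044799
F along n 7.892440889049895 F tool [-7.8934 -3.1296  1.9317] M [-0.1571  0.9067  0.0602] w 0.027495321486464816 [ 0.6468 -0.2287  0.1349]
```

Emit:
play_rows:
  rows: "0 0 0 1 0 0 1;0 0 0 1 0 0 1;0 0 0 0 0 0 1;0 0 0 0 0 0 1;0 0 0 0 0 0 1"

```text
time: 13.18
position: [0.6469, -0.2287, 0.1347]
tool_rot: [0.714, 0.333, -0.475, 0.393]
ft_force: [-11.4, -1.6, 15.4]
grip_width: 0.028
```

```bash
python3 chk.py
```

```text
t 13.1833 height 0.42025391561533165 lateral in tool y,z mm 0.31842560997347813 -0.05462973288912477 tilt 0.0006112540777499932 err turn y,z 0.00017896992910103478 -0.0005844666503348124
F along n 18.370681784906427 F tool [-18.3733  -5.1334   2.3944] M [0.0756 1.4278 0.1638] w 0.02797188578549005 [ 0.6469 -0.2287  0.1347]
```

Emit:
play_rows:
  rows: "0 0 0 1 0 0 1;0 0 0 0 0 0 1;0 0 0 0 0 0 1;0 0 0 0 0 0 1;0 0 0 0 0 0 1;0 0 0 0 0 0 1;0 0 0 0 0 0 1;0 0 0 0 0 0 1"

```text
time: 13.85
position: [0.647, -0.2287, 0.1347]
tool_rot: [0.714, 0.333, -0.475, 0.393]
ft_force: [-14.9, -1.6, 19.2]
grip_width: 0.0274
```

```bash
python3 - <<'E'
from chk import *
a=imaging.camera("wrist")[170:320,220:420];b=imaging.camera("scene")[170:270,280:413]
cv2.imwrite("pics/end.png",np.hstack([cv2.resize(a,(400,300),interpolation=2),cv2.resize(b,(400,300),interpolation=2)]))
E
```

```text
t 13.85 height 0.4062845684785853 lateral in tool y,z mm 0.3506223281611817 -0.041047078652404666 tilt 0.0007064185515056147 err turn y,z 0.00019686629033515094 -0.0006784325689506544
F along n 23.11526062658706 F tool [-23.1196  -7.2054   2.9955] M [0.1967 1.677  0.1928] w 0.02742564466690831 [ 0.647  -0.2287  0.1347]
```

View pics/end.png

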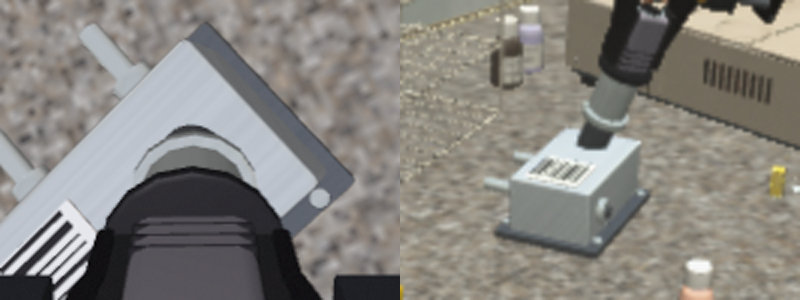

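The tester sits square on the shoulder, with no gap visible in either view, and the force is steady. I'll hand in.

```bash
python3 -c "
from rig import robot
print(robot.hand_in())"
```

```text
the job is handed in; nothing more can be done
None
```

I took the tester from its stand and held it still over the middle of the code label for about 2 s, with its mouth about 5 cm above the label. I then pressed it along the tilted axis onto the nipple and handed in at about 14 s of the 56 s, still gripping it and pushing. No verdict is reported.

**Last checks:**
- **Position:** my estimate, from the arm pose and the camera fix on the nipple, puts the mouth 0.4 mm from the shoulder, 0.35 mm off the axis and under 0.001 rad of tilt.
- **Force:** while closing, the push followed the pin's spring (about 4 N rising to 10 N), then rose steeply as the mouth met the shoulder. The last reading was a steady 23 N along the nipple.
- **Pictures:** the final wrist and scene views show the tester square on the shoulder with no gap visible.

**Not checked or in disagreement:**
- **Snap:** I could not see the catches, so the snap is inferred. I also saw no separate 15 N peak, possibly because I only read the force between moves.
- **Side load:** about 7 N of sideways force remained at the end.
- **Hold offset:** the in-hand view put the tester about 1 mm off the tool axis, although the pre-grasp look showed almost none. I corrected for it before pressing.

I did not re-measure the bystanders. The arm was planned to pass above them, and no contact force showed on the way.

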